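# Make up a titration set and an ignition set for the chemistry class

### The arm

A 7-joint arm with a two-finger parallel gripper is mounted at the origin on the work surface. World frame = base frame: x ahead of the robot, y to its left, z up, the work surface at z = 0. Lengths are in mm, angles in rad, forces in N, time in s.
With the tool pointing down it reaches from about 400 to 875 mm from the base axis. Payload 19.3 kg.
Tool frame: the origin (TCP) lies at the very end of the fingers, on their centre line; the grasp point (between the pads) lies 19 mm behind it (grip_point_offset is the z of the grasp point in the tool frame, in mm); z points along the fingers, y is the line along which they close (so a half turn about z gives the same grasp; the last joint's range is limited). The gripper opens to 85 mm and grips with 20 to 120 N. Pads are 22 mm wide; open, the fingers measure 114 mm over their backs; the gripper's body (76 mm by 85 mm) begins 54 mm behind the grasp point. The pads swing forward as they close: fully open they stand 13 mm farther back than shut.
Start: joints at [-1.3, 0.521, -0.036, 1.599, 0.021, 1.021, -0.113], TCP at [208.919, 589.039, 231.291] pointing down, gripper open.
Joint ranges: [-2.91, 2.91], [-0.3, 2.13], [-1.5, 1.42], [0.17, 2.43], [-1.26, 4.41], [0.16, 1.93], [-2.52, 2.52]. Speed limits (rad/s): [1.89, 1.89, 2.39, 2.39, 3.01, 3.01, 3.01].

### API

Orientations are given as a 3x3 rotation matrix whose columns are the frame's x, y, z axes.
In Python, from workcell import movep, movel, goto_joints, open_gripper, clamp, wait, inverse_kinematics, read_state, camera, PlanningError, finish_job, grip_point_offset gives the robot as it stands. Calls block until the motion is done:
- movep(position, orientation): joint-space move of the TCP to a pose.
- movel(position, frame=None, max_speed=150, guard=None): straight line of the TCP; frame=None keeps the orientation; max_speed is the mean speed in mm/s. With guard (N) it stops when the force on the tool has changed by that much, and returns True; else False.
- goto_joints(angles): joint-space move.
- open_gripper() and clamp(): open the fingers fully, or close them until they stop; the grip force is fixed at half the most.
- wait(seconds).
- inverse_kinematics(position, orientation): joint angles nearest the present ones, or None.
- read_state(): the state.
- camera(name): name is "scene" or "top"; returns a dict with "image" (400x640x3 uint8, blue, green, red), "range_z" (400x640 float32, mm along the optical axis (not along the pixel's ray), 0 where there is no reading), "fx", "fy", "cx", "cy" (pixels), "cam_to_world" (4x4, takes a point from camera to world coordinates). Camera axes: x right, y up, looking along -z (the intrinsics and any distortion apply to the point x, -y, -z); pixel columns grow to the right and rows downward; lengths in mm; the calibration is good to about 2 mm. A picture is of the moment at which its call begins.
A pose or a line that the arm cannot do raises PlanningError and nothing moves.
- finish_job(): hands the job in; it is judged then, once.
The state is a dict: "time": time; "qpos": joint angles; "qvel": joint speeds; "joint_efforts": joint torques, N m; "eef_pos": TCP position; "tool_rot": TCP orientation; "ft_force": force on the tool from outside, world axes, zero at the start; "torque": the same for the moment, N m; "finger_gap": finger opening in mm; "gripper_force": force on a finger pad.
Only numpy, scipy, OpenCV 4.12 (cv2) and the standard library are available. Lean on these libraries where they do the work, as an engineer would, in place of code of your own. Each camera call takes 0.05 s, during which the arm holds its last target. There are 200 camera calls.

### The job

Make up the two practical sets from the glassware on the bench. The titration set goes in the three-compartment tray: the small conical flask in the large compartment, and the small beaker and the dropping bottle in the two small compartments, one in each, either way round; the ignition set goes in the two-compartment tray: the crucible and the weighing bottle, one in each compartment, either way round. Stand every piece upright on the floor of its compartment without dropping it or tipping it over, and leave the larger spare beaker and the larger spare flask standing where they are.

Things in the scene. Friction and masses are not known exactly. Their poses are not given: they have to be found in the camera images.
- titration_tray: Fixed shallow grey tray with THREE compartments, 132 (x) x 164 (y) x 20 mm high, rim lip 7 mm further out. Floor, walls and partitions 4 mm thick. Origin: centre of the underside. In its frame the large compartment, inside 124 (x) x 88 (y) mm, is centred at x 0, y -34 mm; the two small ones, inside 60 (x) x 64 (y) mm, at x -32, y +46 and x +32, y +46 mm.
- ignition_tray: Fixed shallow grey tray with TWO equal compartments, 72 (x) x 140 (y) x 20 mm high, rim lip 7 mm further out. Floor, walls and partition 4 mm thick. Origin: centre of the underside. In its frame the compartments, each inside 64 (x) x 64 (y) mm, are centred at x 0, y -34 and x 0, y +34 mm.
- flask: The small conical flask, clear glass, 106 mm tall: base 64 mm across, cone narrowing from 10 mm to 72 mm height, straight neck 22 mm across from 78 to 100 mm height, lip 27 mm across at the top; 75 g or so. Its origin is the centre of its underside, z up.
- beaker: The small beaker, clear glass, open-topped cylinder 42 mm across and 60 mm tall, 45 mm across at the rim, with a small spout lip that sticks out 7 mm at the rim on its +y side; 35 g or so. Its origin is the centre of its underside, z up.
- dropping_bottle: Dropping bottle: amber glass body 34 mm across, straight up to 48 mm height, sloping shoulder, black cap 22 mm across from 59 to 75 mm, black rubber teat up to 96 mm; 60 g or so. Its origin is the centre of its underside, z up.
- crucible: White porcelain crucible, a small open bowl-like cup 37 mm tall: foot 24 mm across, widening to 44 mm at 27 mm height, with an upright rim band 44 mm across from 27 to 37 mm height, wall 2.5 mm; 35 g or so. Its origin is the centre of its underside, z up.
- weighing_bottle: Weighing bottle: clear glass cylinder 30 mm across up to 40 mm height, closed by a glass cap 33 mm across from 40 to 50 mm (fast on the bottle), with a knob 12 mm across on top; 66 mm tall over all; 40 g or so. Its origin is the centre of its underside, z up.
- spare_beaker: Bystander: the larger beaker, clear glass, 60 mm across and 80 mm tall. It and the five pieces of the sets start side by side in one gently curved row across the robot's front (along world y), some 100 mm apart, in any order. Belongs to no set. Its origin is the centre of its underside, z up.
- spare_flask: Bystander: the larger conical flask, clear glass, base 80 mm across, 132 mm tall, standing in the middle between the trays. Belongs to no set. Its origin is the centre of its underside, z up.

How it is judged (in metres and radians):
At the end, for the whole second after the job is handed in: Flask in the large, beaker and dropping bottle in the two small compartments of the three-compartment tray; crucible and weighing bottle in the two of the other; each on the floor (foot 2 to 7 mm up), within 0.1 rad of upright, at rest; the spares upright within 30 mm of their start (x of flask in the frame of titration_tray between -0.034 and 0.034 m and y of flask in the frame of titration_tray between -0.05 and -0.018 m and (((x of beaker in the frame of titration_tray between -0.05 and -0.014 m and y of beaker in the frame of titration_tray between 0.026 and 0.066 m) and (x of dropping_bottle in the frame of titration_tray between 0.014 and 0.05 m and y of dropping_bottle in the frame of titration_tray between 0.026 and 0.066 m)) or ((x of beaker in the frame of titration_tray between 0.014 and 0.05 m and y of beaker in the frame of titration_tray between 0.026 and 0.066 m) and (x of dropping_bottle in the frame of titration_tray between -0.05 and -0.014 m and y of dropping_bottle in the frame of titration_tray between 0.026 and 0.066 m))) and (((x of crucible in the frame of ignition_tray between -0.022 and 0.022 m and y of crucible in the frame of ignition_tray between -0.056 and -0.012 m) and (x of weighing_bottle in the frame of ignition_tray between -0.022 and 0.022 m and y of weighing_bottle in the frame of ignition_tray between 0.012 and 0.056 m)) or ((x of crucible in the frame of ignition_tray between -0.022 and 0.022 m and y of crucible in the frame of ignition_tray between 0.012 and 0.056 m) and (x of weighing_bottle in the frame of ignition_tray between -0.022 and 0.022 m and y of weighing_bottle in the frame of ignition_tray between -0.056 and -0.012 m))) and height (world z) of flask between 0.002 and 0.007 m and angle between each of flask, beaker, dropping_bottle, crucible, weighing_bottle, spare_beaker, spare_flask's own z axis and vertical below 0.1 rad and linear speed of each of flask, beaker, dropping_bottle, crucible, weighing_bottle below 0.02 m/s and height (world z) of beaker between 0.002 and 0.007 m and height (world z) of dropping_bottle between 0.002 and 0.007 m and height (world z) of crucible between 0.002 and 0.007 m and height (world z) of weighing_bottle between 0.002 and 0.007 m and distance of each of spare_beaker, spare_flask from where it was at the start of the episode below 0.03 m); the robot touches nothing.
It fails at once if a piece of the sets is dropped: it falls free with its foot more than 35 mm above the bench ((height (world z) of flask above 0.035 m and contact force between flask and anything else below 0.01 N) or (height (world z) of beaker above 0.035 m and contact force between beaker and anything else below 0.01 N) or (height (world z) of dropping_bottle above 0.035 m and contact force between dropping_bottle and anything else below 0.01 N) or (height (world z) of crucible above 0.035 m and contact force between crucible and anything else below 0.01 N) or (height (world z) of weighing_bottle above 0.035 m and contact force between weighing_bottle and anything else below 0.01 N)).
It fails at once if a piece of the sets is tipped over (more than about 50 degrees from upright) (angle between any of flask, beaker, dropping_bottle, crucible, weighing_bottle's own z axis and vertical above 0.9 rad).
It fails at once if the spare beaker or the spare flask is knocked over or pushed more than 40 mm (angle between any of spare_beaker, spare_flask's own z axis and vertical above 0.5 rad or distance of any of spare_beaker, spare_flask from where it was at the start of the episode above 0.04 m).
It also fails if it takes over 128 s, if anything falls off the work surface, if the arm or the gripper's body presses on something with over 40 N, if the wrist force passes 120 N, or if a joint passes its speed limit or range.

## Working session

There is one attempt and no reset: what is moved stays moved. The work goes in short steps, each a Python script; the robot and the scene stay as the last script left them, time stands still between calls to the robot, and variables do not carry over. Pictures are saved under pics/ and viewed, at most 14 in all, crops included, and the job is handed in when it is done.

```bash
ls; mkdir -p pics
cat > h.py <<'E'
import numpy as np, cv2
from workcell import *
def ray(c,u,v):
    M=np.array(c["cam_to_world"]); d=M[:3,:3]@np.array([(u-c["cx"])/c["fx"],-(v-c["cy"])/c["fy"],-1.])
    return M[:3,3],d
def plane(c,u,v,z):
    o,d=ray(c,u,v); return o+d*(z-o[2])/d[2]
def cloud(c):
    M=np.array(c["cam_to_world"]); r=c["range_z"]; v,u=np.indices(r.shape)
    P=np.stack([(u-c["cx"])/c["fx"]*r,-(v-c["cy"])/c["fy"]*r,-r],-1)
    return P@M[:3,:3].T+M[:3,3]
E
python3 - <<'E'
from h import *
for n in("top","scene"):
    c=camera(n); cv2.imwrite(f"pics/{n}0.png",c["image"]); print(n,c["fx"],c["cx"],c["cy"],np.round(c["cam_to_world"],3).tolist(),{k for k in c})
    np.save(f"{n}0.npy",c["range_z"]); 
print(read_state())
E
```

```text
pics
top 475.7272960388395 321.0398631864109 210.67772939757413 [[-0.01, 0.99, -0.144, 447.817], [-1.0, -0.012, -0.009, -14.53], [-0.011, 0.144, 0.99, 992.149], [0.0, 0.0, 0.0, 1.0]] {'cy', 'fy', 'cam_to_world', 'image', 'range_z', 'fx', 'cx'}
scene 439.462109718303 324.6824089319327 200.947293325247 [[-0.598, -0.549, 0.583, 1066.548], [0.801, -0.405, 0.441, 362.772], [-0.006, 0.731, 0.682, 589.963], [0.0, 0.0, 0.0, 1.0]] {'cy', 'fy', 'cam_to_world', 'image', 'range_z', 'fx', 'cx'}
{'time': 0.1, 'qpos': array([-1.30017982,  0.52194929, -0.03635313,  1.59990213,  0.02122749,
        1.02111527, -0.11282259]), 'qvel': array([-9.16234556e-04, -2.38691358e-03, -6.27265945e-05, -3.86887271e-04,
        4.15919279e-04, -8.93485200e-04, -3.09916295e-04]), 'joint_efforts': array([ 4.91423736e-03, -9.28478694e+01,  1.98442720e+00, -3.70525432e+01,
        1.81942218e-02,  5.36931664e-03,  4.18350862e-05]), 'eef_pos': array([208.83972672, 588.77730793, 230.80369826]), 'tool_rot': array([[-9.42482804e-01,  3.34254544e-01, -2.54836776e-04],
       [ 3.34254632e-01,  9.42482323e-01, -9.54715859e-04],
       [-7.89389575e-05, -9.84983652e-04, -9.99999512e-01]]), 'ft_force': array([-0.07908765, -0.28581028, -0.02752179]), 'torque': array([-0.01901832,  0.02419552, -0.0055637 ]), 'gripper_force': 0.0, 'finger_gap': 85.21441007819327}
```

View pics/top0.png

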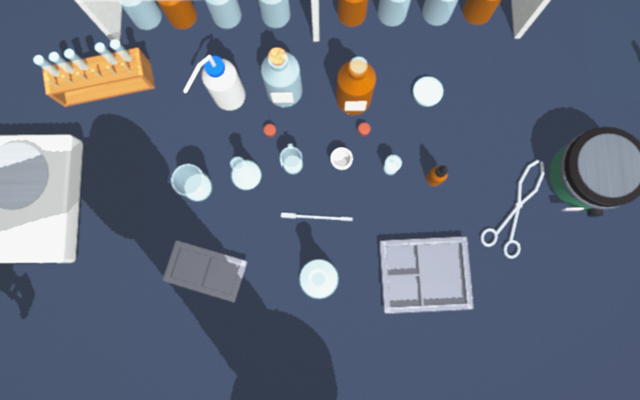

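View pics/scene0.png

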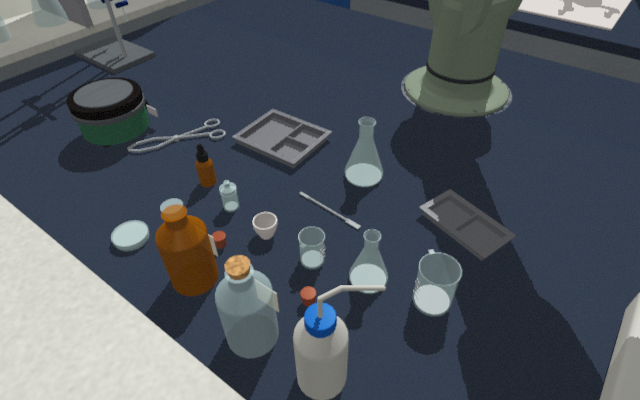

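Top view: the row runs from left to right as spare beaker (192,183), flask (base 246,175), beaker (291,160), crucible (342,158), weighing bottle (393,165) and dropping bottle (437,176). The ignition tray is at (205,271), the spare flask at (318,279) and the titration tray at (426,274), with its large compartment to the right (-y). I'll check the depth and refine.

Run:
```python
from h import *
c=camera("top"); P=cloud(c); Z=P[...,2]; im=c["image"]
print("table z",np.median(Z[200:240,100:160]))
m=((Z>6)&(Z<150)).astype(np.uint8); m[:135]=0; m[330:]=0; m[:,:160]=0;m[:,480:]=0
n,l,s,ce=cv2.connectedComponentsWithStats(m)
for i in range(1,n):
    if s[i,4]<60: continue
    q=P[l==i]; print(s[i],np.round(ce[i]),"min",q.min(0).round(),"max",q.max(0).round(),"zpct",np.percentile(q[:,2],[5,25,50,75,95]).round())
# tray rect by brightness + depth
for (a,b,x0,x1) in((235,310,155,255),(228,320,370,480)):
    q=np.zeros_like(m); zz=Z[a:b,x0:x1]; q[a:b,x0:x1]=(zz>13)&(zz<30)
    q=cv2.morphologyEx(q,cv2.MORPH_OPEN,np.ones((2,2)));pts=P[q>0]
    r=cv2.minAreaRect(pts[:,:2].astype(np.float32)); print("tray",r,len(pts),np.median(pts[:,2]))
cv2.imwrite("pics/row.png",cv2.resize(im[135:215,165:465],None,fx=2.66,fy=2.66,interpolation=cv2.INTER_CUBIC))
cv2.imwrite("pics/trays.png",cv2.resize(im[225:325,155:485],None,fx=2.4,fy=2.4,interpolation=cv2.INTER_CUBIC))
```

```text
table z -0.05313401352918845
[280 144  23  29 337] [291. 158.] min [672.  33.   6.] max [720.  76.  64.] zpct [10. 25. 43. 58. 61.]
[332 148  21  21 265] [342. 157.] min [675. -71.   6.] max [719. -30.  40.] zpct [ 7. 15. 25. 35. 38.]
[384 155  18  19 259] [392. 164.] min [ 666. -170.    6.] max [ 698. -138.   67.] zpct [13. 47. 50. 52. 63.]
[231 157  31  33 746] [245. 173.] min [639. 121.   6.] max [700. 184. 110.] zpct [ 11.  24.  42.  67. 104.]
[172 164  40  37 801] [191. 181.] min [616. 225.   6.] max [677. 286.  83.] zpct [11. 30. 51. 72. 80.]
[427 165  21  21 318] [437. 175.] min [ 642. -262.    6.] max [ 676. -229.   99.] zpct [14. 42. 54. 73. 93.]
[ 380  236   94   77 2149] [426. 275.] min [ 382. -309.    6.] max [ 533. -125.   25.] zpct [10. 18. 19. 20. 22.]
[ 163  240   84   62 1443] [204. 271.] min [407. 148.   6.] max [532. 317.  25.] zpct [11. 18. 20. 21. 22.]
[ 300  259   39   39 1067] [319. 278.] min [413. -39.   6.] max [490.  39. 137.] zpct [ 15.  29.  47.  68. 130.]
tray ((445.7986145019531, 154.12640380859375), (324.6479797363281, 91.6541519165039), 74.92015075683594) 1346 19.33895203814683
tray ((452.6632080078125, -164.5323944091797), (147.439208984375, 300.1548156738281), 2.202418804168701) 1998 18.907412477157607
```

View pics/row.png

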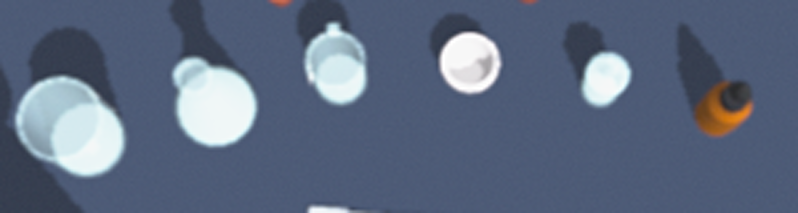

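View pics/trays.png

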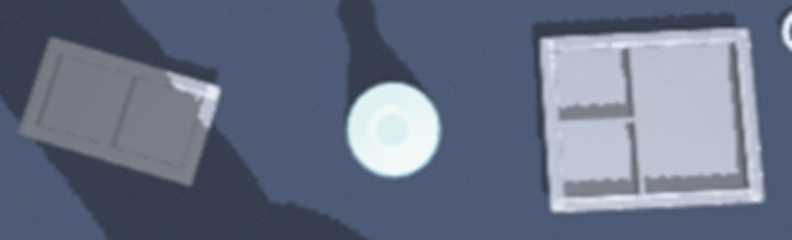

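Depth reads well: each object's height matches its spec. Next I'll get the exact centres from top slices and the tray rectangles from their rims.

Run:
```python
from h import *
import json
c=camera("top"); P=cloud(c); Z=P[...,2]
m=((Z>6)&(Z<150)).astype(np.uint8); m[:135]=0; m[330:]=0; m[:,:160]=0;m[:,480:]=0
n,l,s,ce=cv2.connectedComponentsWithStats(m)
px=dict(spare_beaker=(191,181,70,84,30),flask=(245,173,92,112,13.5),beaker=(291,158,52,64,22.5),crucible=(342,157,29,41,22),weighing_bottle=(392,164,43,55,16.5),dropping_bottle=(437,175,62,78,11),spare_flask=(319,278,120,140,15))
out={}
for k,(u,v,a,b,r) in px.items():
    i=min(range(1,n),key=lambda i:np.hypot(*(ce[i]-(u,v)))+1e3*(s[i,4]<60))
    q=P[l==i]; t=q[(q[:,2]>a)&(q[:,2]<b)]
    (cx,cy),R=cv2.minEnclosingCircle(t[:,:2].astype(np.float32))
    xl,yl=(np.percentile(q[:,j],[1,99]) for j in(0,1))
    print(k,"slice n",len(t),"circle",np.round([cx,cy,R],1),"r",r,"median",np.median(t[:,:2],0).round(1),"bbox mid",round(xl.mean(),1),round(yl.mean(),1),"w",(xl.ptp() if hasattr(xl,'ptp') else np.ptp(xl)).round(),np.ptp(yl).round())
    if k=="beaker":
        f=t[np.argsort(-t[:,0])][:6]; print("spout",f.round(1).tolist()); 
        b=t[t[:,0]<712]; print("circle no spout",cv2.minEnclosingCircle(b[:,:2].astype(np.float32)))
for k,(u,v) in dict(ign=(204,271),tit=(426,275)).items():
    i=min(range(1,n),key=lambda i:np.hypot(*(ce[i]-(u,v)))+1e3*(s[i,4]<60))
    mm=cv2.morphologyEx(((l==i)&(Z>12)&(Z<28)).astype(np.uint8),cv2.MORPH_OPEN,np.ones((2,2)))
    cn=max(cv2.findContours(mm,0,2)[0],key=cv2.contourArea)[:,0].astype(float)
    # rim outline at z=20 via rays
    w=np.array([plane(c,x,y,20)[:2] for x,y in cn]); print(k,cv2.minAreaRect(w.astype(np.float32)))
```

```text
spare_beaker slice n 217 circle [644.6 253.5  33.7] r 30 median [649.7 262.6] bbox mid 646.0 255.2 w 59.0 59.0
flask slice n 96 circle [670.3 152.3  13.8] r 13.5 median [675.2 155.3] bbox mid 668.0 151.0 w 55.0 58.0
beaker slice n 128 circle [696.3  54.1  24.6] r 22.5 median [703.8  55.3] bbox mid 696.1 53.4 w 47.0 41.0
spout [[720.9, 53.4, 58.5], [720.6, 57.3, 59.5], [720.6, 55.3, 59.6], [719.9, 51.1, 61.8], [719.1, 51.4, 57.1], [718.6, 57.3, 59.4]]
circle no spout ((693.26953125, 53.77870559692383), 22.28813934326172)
crucible slice n 107 circle [696.9 -49.8  21.9] r 22 median [697.5 -50. ] bbox mid 696.8 -50.2 w 41.0 41.0
weighing_bottle slice n 176 circle [ 682.9 -154.2   16.4] r 16.5 median [ 680.2 -152.4] bbox mid 682.5 -154.1 w 31.0 30.0
dropping_bottle slice n 68 circle [ 658.8 -245.3   10.7] r 11 median [ 654.9 -240.8] bbox mid 657.6 -244.2 w 30.0 31.0
spare_flask slice n 137 circle [4.513e+02 3.000e-01 1.660e+01] r 15 median [451.4   1.6] bbox mid 451.0 -0.0 w 74.0 73.0
ign ((467.15478515625, 229.36148071289062), (153.55641174316406, 85.79146575927734), 73.08942413330078)
tit ((455.49249267578125, -218.66619873046875), (145.61058044433594, 177.7239990234375), 2.1818814277648926)
```

```bash
cat >> h.py <<'E'
LO=np.array([-2.91,-.3,-1.5,.17,-1.26,.16,-2.52]);HI=np.array([2.91,2.13,1.42,2.43,4.41,1.93,2.52])
def rot(a): return np.array([[-np.sin(a),np.cos(a),0],[np.cos(a),np.sin(a),0],[0,0,-1.]])
TRAY=dict(ign=(467.2,229.4,np.radians(-16.9)),tit=(455.5,-218.7,np.radians(2.2)))
def inworld(t,x,y):
    X,Y,w=TRAY[t]; return X+x*np.cos(w)-y*np.sin(w),Y+x*np.sin(w)+y*np.cos(w)
def best(p,angles):
    q0=read_state()["qpos"]; c=[]
    for a in angles:
        q=inverse_kinematics(p,rot(a))
        if q is not None: c.append((np.abs(np.array(q)-q0).max()+(np.minimum(HI-q,q-LO).min()<.1)*5,a))
    return min(c)[1]
def pick(xy,a,h,lift=150):
    """a: candidate finger-line angles; h: TCP height above the foot"""
    up=[*xy,h+lift]; a=best(up,a); movep(up,rot(a)); movel([*xy,h],max_speed=200)
    clamp(); s=read_state(); print("gap",s["finger_gap"],"f",s["gripper_force"],"t",s["time"])
    movel(up,max_speed=200); s=read_state(); print("lifted gap",s["finger_gap"],"eef",s["eef_pos"].round(1)); return a
def place(xy,a,h,lift=150):
    a=best([*xy,h+lift],a); movep([*xy,h+lift],rot(a)); movel([*xy,h+4+12],max_speed=200)
    hit=movel([*xy,h+4-1],max_speed=20,guard=5); s=read_state(); print("hit",hit,"foot z",s["eef_pos"][2]-h)
    open_gripper(); wait(.2); movel([*xy,h+4+lift],max_speed=250); print("t",read_state()["time"])
def flips(d): return [np.radians(d)+k*np.pi for k in(-1,0,1)]
E
python3 - <<'E'
from h import *
a=pick((693.8,54),flips(90),32)
w=TRAY["tit"][2]
# spout (at a-90deg) to a diagonal of the compartment
place(inworld("tit",-32,46),[a+w+np.radians(d) for d in(-45,45,-135,135)],32)
c=camera("top"); cv2.imwrite("pics/b.png",cv2.resize(c["image"][225:325,375:485],None,fx=4,fy=4,interpolation=cv2.INTER_CUBIC))
E
```

```text
gap 42.51791195664311 f 60.15265165930032 t 4.1333
lifted gap 42.462534798199236 eef [693.2  54.2 180.8]
hit True foot z 4.828611516606642
t 9.1917
```

View pics/b.png

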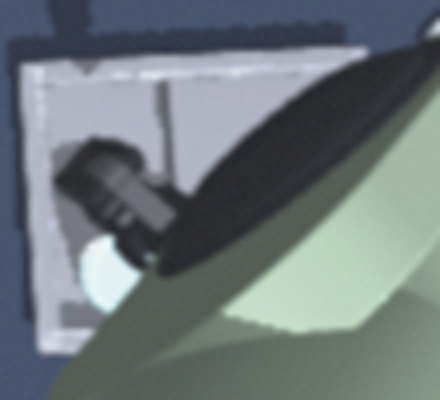

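The arm hides part of the tray, but the beaker is standing in the lower-left (-x, +y) compartment. Its foot stopped at about 4.8 mm. The dropping bottle is next, then the flask.

Run:
```python
from h import *
pick((658.5,-245),flips(90),48)
place(inworld("tit",32,48),flips(92.2),48)
pick((670,152),flips(0),70)
place(inworld("tit",0,-36),flips(2.2),70)
movep([560,60,260],rot(best([560,60,260],flips(90))))
c=camera("top"); cv2.imwrite("pics/d.png",cv2.resize(c["image"][130:325,160:485],None,fx=2.4,fy=2.4,interpolation=cv2.INTER_CUBIC))
```

```text
gap 28.756953758312612 f 58.47496306523681 t 11.7
lifted gap 28.775134136398737 eef [ 658.  -244.6  196.7]
hit True foot z 4.6032618664797695
t 16.3
gap 24.850971405332466 f 58.843838651985074 t 19.175
lifted gap 24.762387670914702 eef [669.3 152.  218.6]
hit True foot z 4.2375931428770315
t 24.725
```

View pics/d.png

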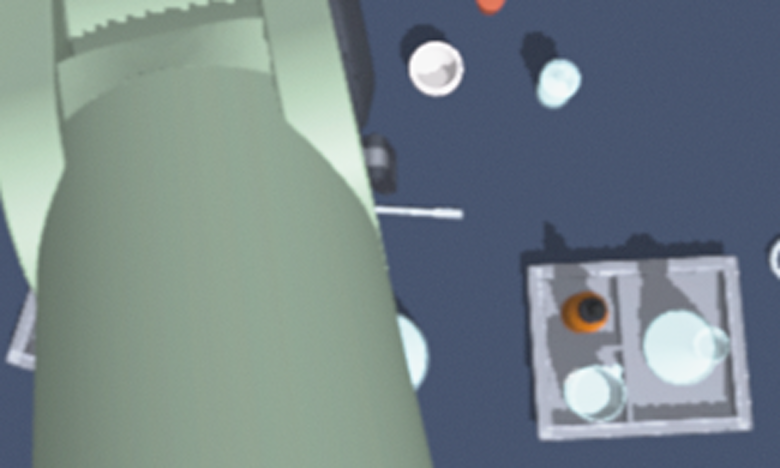

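All three titration pieces are standing in their compartments: bottle (587,312), beaker (597,390), flask (682,347). The ignition set comes next.

Run:
```python
from h import *
pick((697,-50),flips(90),16)
place(inworld("ign",0,34),flips(-16.9),16)
pick((682.7,-154.2),flips(90),27)
place(inworld("ign",0,-34),flips(-16.9),27)
goto_joints([-1.3,.521,-.036,1.599,.021,1.021,-.113])
c=camera("top"); cv2.imwrite("pics/e.png",cv2.resize(c["image"][130:325,160:485],None,fx=2.4,fy=2.4,interpolation=cv2.INTER_CUBIC))
P=cloud(c); Z=P[...,2]; print(read_state()["time"])
X0,Y0=455.5,-218.7
for t,x,y,a,b,n in(("tit",-32,46,50,72,"beaker"),("tit",32,48,66,82,"dropper"),("tit",0,-36,96,116,"flask"),("ign",0,34,33,45,"crucible"),("ign",0,-34,47,59,"weigh")):
    X,Y=inworld(t,x,y); q=P[(np.hypot(P[...,0]-X,P[...,1]-Y)<32)&(Z>a)&(Z<b)]
    (u,v),r=cv2.minEnclosingCircle(q[:,:2].astype(np.float32)); d=np.array([u-TRAY[t][0],v-TRAY[t][1]]); w=TRAY[t][2]
    print(n,len(q),np.round([d@[np.cos(w),np.sin(w)],d@[-np.sin(w),np.cos(w)],r,q[:,2].max()],1))
```

```text
gap 41.97288566954767 f 59.66190038714558 t 28.2417
lifted gap 41.525651168229764 eef [696.4 -49.9 164.7]
hit True foot z 5.146565105074572
t 33.3917
gap 30.69582515489232 f 58.79588981820234 t 36.55
lifted gap 30.2237772156119 eef [ 682.1 -154.   175.7]
hit True foot z 4.520093147665655
t 41.9167
44.0083
beaker 155 [-31.   43.6  25.1  66.5]
dropper 67 [32.4 47.2 11.1 81.3]
flask 101 [  0.5 -35.4  13.3 112.2]
crucible 126 [-0.6 35.4 22.2 44.2]
weigh 194 [  0.3 -32.3  16.3  59. ]
```

View pics/e.png

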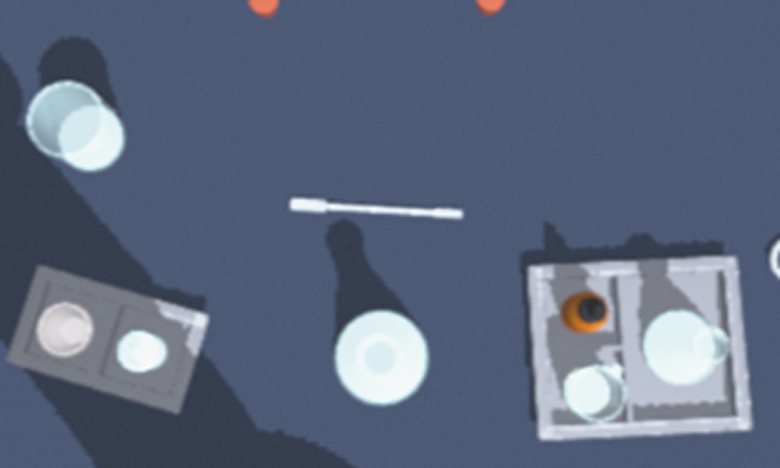

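All five pieces sit centred in their compartments at the right heights, and both spares are where they started. Handing the job in.

```bash
python3 -c "
from workcell import *
print(finish_job())"
```

```text
the job is handed in; nothing more can be done
None
```

Job handed in at about 44 s on the robot's clock: the last camera check showed all five pieces upright within about 2.5 mm of their compartment targets and both spares still standing in place, but the hand-in call returned no verdict.

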